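# Load the alumina reference rod and wind the dilatometer furnace shut

## Task

Pull the white alumina rod out of the clip strip, lay it in the two V saddles of the dilatometer's sample carrier, and then wind the furnace fully home over it with the hand crank: press the crank down by its loose black grip sleeve until the clutch drops in, keep hold of the sleeve while you turn the crank clockwise without jerks, and let go once the furnace is fully shut and the crank will turn no further. The ceramic rod and carrier are brittle, so do not drop the rod or lean on them, do not push the furnace by hand, and leave the other rods and everything else on the bench where it is.

Things in the scene. Friction and masses are not known exactly. Their poses are not given: they have to be found in the camera images.
- dilatometer: Bench dilatometer, 750 mm long, fixed, new place and yaw each time. Origin: on the bench under its bed (160 mm wide). Its x points away from the robot, its y along the furnace bore to the white measuring head (face at y = +235 mm; 220 mm deep, 200 mm long, 195 mm high). Bore axis at x = 0, z = 145 mm. A grey gearbox at the other end carries the crank
- carrier: Cream ceramic sample carrier on the head. Origin: centre of a rod lying in its two 6 mm wide V saddles (y = -23, +23 mm), 145 mm above the bench; axes as the dilatometer's, the rod lies along y. V arms 45 degrees steep, 19 mm apart at the top, level with the rod axis. Free between saddles: 40 mm, down to a spine 16 mm below the rod axis. End plate at y = -39, push rod at y = +39 mm
- rod_alumina: White alumina reference rod, 10 mm in diameter, 64 mm long with domed ends, about 19 g. Origin at its centre, x along it. It starts in one of the three clip places; which one changes
- rod_copper: Copper rod of the same size, in another clip place; stays there. Origin at its centre, x along it
- rod_iron: Dark iron rod of the same size, in another clip place; stays there. Origin at its centre, x along it
- clip_strip: Grey strip 75 x 190 x 12 mm, fixed, with clip places at y = -55, 0, +55 mm. Origin under its centre. Rods lie along its x, axes 32 mm above the bench, each nipped by sprung steel jaws 23 mm either side of its middle; the 38 mm between is free for fingers. Pulled straight up, the jaws resist with some 5 to 12 N over the first 5 mm and then let go
- crank_axis (a point): Point on the upright crank axis, on top of the gearbox, 70 mm above the bench (at x = -80, y = -240 mm in the dilatometer's frame). The sleeve's middle circles it at 60 mm. Under the yellow collar is a dog clutch, 2 dogs on the crank and 2 on the drive
- crank (a joint): Angle of the crank arm in rad, growing clockwise seen from above, endless. At 0 the arm points along the dilatometer's +x; its direction in the world is the dilatometer's yaw minus this angle. Starts anywhere. With the clutch out it turns idly; with the clutch in it takes the drive along after up to 34 degrees of play
- sleeve: Black upright grip sleeve at the end of the crank arm, 28 mm in diameter, 90 mm tall, free to spin on its pin. Origin at its middle, 160 mm above the bench when the crank is up; the crank arm is 48 mm below it. It stays upright, so it can be held by its upper half from above with the hand at one yaw all the way round
- crank_hub (a joint): How far the crank is pressed down, in m: 0 up, 0.007 down, clutch in; a spring lifts it with 5 N (up) to 11 N (down) and lets the clutch out when released. Mostly the dogs meet after 2 to 3 mm and the crank slides round on top of them. A gap about 34 degrees wide comes every half turn, where is not known; there it goes down fully: search by pressing and turning
- furnace (a joint): Travel of the white and grey furnace drum (130 mm in diameter, 150 mm long, bore 64 mm) along the bore, in m: 0 wide open, 0.190 shut against the measuring head, a firm stop. One clockwise turn with the clutch in moves it 100 mm and needs about 3 to 6 N at the sleeve. Starts between 0 and 0.05; stays where it is left
- wash_bottle: Translucent wash bottle with red cap, 66 mm in diameter, 175 mm high; bystander. Origin at its foot
- beaker: Glass beaker, 68 mm in diameter, 85 mm high; bystander. Origin at its foot
- reagent_jar: Small amber jar with blue cap, 54 mm in diameter, 75 mm high; bystander. Origin at its foot
- crucible_tin: Flat round metal tin, 79 mm in diameter, 30 mm high; bystander. Origin at its foot
- caliper: Digital caliper lying flat, 170 mm long; bystander
- tweezers: Steel tweezers lying flat, 115 mm long; bystander

How it is judged (in metres and radians):
On the way, in this order (a step that is already met when the one before it is completed fails the run):
1. the white alumina rod lies in both saddles of the carrier, let go, with the furnace still open (x of rod_alumina in the frame of carrier between -0.003 and 0.003 m and z of rod_alumina in the frame of carrier between -0.003 and 0.003 m and y of rod_alumina in the frame of carrier between -0.009 and 0.009 m and angle between the x axis of rod_alumina and the y axis of carrier, either way round below 0.1 rad and contact force between the fingers and rod_alumina below 0.05 N and value of joint furnace below 0.06 m), for 0.2 s.
2. the furnace is past half way, driven by the crank: clutch in and sleeve held in the fingers (value of joint furnace above 0.1 m and value of joint crank_hub above 0.0035 m and contact force between the fingers and sleeve above 1 N), for 0.1 s.
At the end, for the whole second after the job is handed in: Furnace within 3 mm of its shut stop; crank released and up (within 2 mm); alumina rod at rest in both saddles (centre within 3 mm across and in height, 9 mm along, 0.1 rad of the bore axis); copper and iron rods still clipped (moved under 12 mm) (x of rod_alumina in the frame of carrier between -0.003 and 0.003 m and z of rod_alumina in the frame of carrier between -0.003 and 0.003 m and y of rod_alumina in the frame of carrier between -0.009 and 0.009 m and angle between the x axis of rod_alumina and the y axis of carrier, either way round below 0.1 rad and value of joint furnace above 0.187 m and value of joint crank_hub below 0.002 m and linear speed of rod_alumina below 0.02 m/s and distance of each of rod_copper, rod_iron from where it was at the start of the episode below 0.012 m); the robot touches nothing.
It fails at once if the copper or iron rod is shifted by more than 12 mm, or a bystander by more than 30 mm (distance of any of rod_copper, rod_iron from where it was at the start of the episode above 0.012 m or distance of any of wash_bottle, beaker, reagent_jar, crucible_tin, caliper, tweezers from where it was at the start of the episode above 0.03 m).
It fails at once if the furnace moves while the sleeve is not held (velocity of joint furnace above 0.012 m/s and contact force between the fingers and sleeve below 0.3 N).
It fails at once if the furnace is jerked or slammed (faster than 0.10 m/s) (velocity of joint furnace above 0.1 m/s).
It fails at once if the alumina rod is dropped (moves unheld faster than 0.4 m/s) (linear speed of rod_alumina above 0.4 m/s and contact force between the fingers and rod_alumina below 0.05 N).
It fails at once if the carrier is leaned on with more than 25 N (contact force between any of rod_alumina, the fingers, the arm and carrier above 25 N).
It also fails if it takes over 72 s, if anything falls off the work surface, if the arm or the gripper's body presses on something with over 40 N, if the wrist force passes 120 N, or if a joint passes its speed limit or range.

## Robot

A 6-joint arm with a two-finger parallel gripper is mounted at the origin on the work surface. World frame = base frame: x ahead of the robot, y to its left, z up, the work surface at z = 0. Lengths are in mm, angles in rad, forces in N, time in s.
With the tool pointing down it reaches from about 350 to 975 mm from the base axis. Payload 7.1 kg.
Tool frame: the origin (TCP) lies midway between the tips of the shut fingers; the grasp point (between the pads) lies 19 mm behind it; z points along the fingers, y is the line along which they close (so a half turn about z gives the same grasp; the last joint's range is limited). The gripper opens to 88 mm and grips with 3 to 60 N. Pads are 20 mm wide; open, the fingers measure 115 mm over their backs; the gripper's body (75 mm by 178 mm) begins 61 mm behind the grasp point.
Start: joints at [1.15, 0.423, 1.63, -0, 1.089, -0.019], TCP at [244.39, 575.22, 222.675] pointing down, gripper open.
Joint ranges: [-3, 3], [-0.9, 2.11], [0.09, 2.58], [-1.31, 4.45], [0.11, 2.69], [-2.54, 2.54]. Speed limits (rad/s): [2.39, 2.39, 3.01, 3.14, 3.14, 3.14].

## Interface

Orientations are given as a unit quaternion [x, y, z, w].
In Python, from bench import ctrl gives the robot as it stands.
- The arm moves only by the shell command python3 -m handwheel 'ROWS' [FORCE]. ROWS is JSON, a list of rows, each a list of 7 numbers: the shift along the world's x, y, z in cm, then the turn, a rotation vector about the world's x, y, z in degrees, then the closure in counts, from 0 (fully open) to 255 (shut). In form: [[dx, dy, dz, wx, wy, wz, hand], ...]. A call has 1 to 5 rows; each row shifts and turns the commanded pose from where the row before left it; what a row does not reach is not made up. A row lasts 1/12 s, in which the tool goes at most 41.7 mm and 7.16 degrees, less where a joint would pass 70% of its speed; a pose out of reach is approached as far as the arm can. A call with a gripper value outside its range is refused whole. The fingers move at their own pace and stop on an object; FORCE is the grip in N (left out, the last holds). Time passes only in rows, so rows that do not move let the fingers close. It gives the time, the measured TCP pose, the force, the opening and the grip force at its end, in the units of the state.
- ctrl.get_obs(): the state, without advancing time (a new reading comes with each control period).
- ctrl.grab_frame(name): name is "scene" or "side" or "wrist"; returns the picture (420x560x3 uint8, red, green, blue); there is no depth.
- ctrl.camera_model(name): a dict with "K" (3x3 intrinsics, pixels), "extrinsics" (4x4, takes a point from world to camera coordinates); the wrist camera has in their place "T_tool_cam" (4x4, takes a point from camera to tool coordinates, whose origin is the TCP and whose axes are the flange's). Camera axes: x right, y up, looking along -z (the intrinsics and any distortion apply to the point x, -y, -z); pixel columns grow to the right and rows downward; lengths in mm; the calibration is good to about 2 mm. A picture is of the moment at which its call begins: read the wrist's pose just before it. camera_model takes no time and is no camera call.
- ctrl.finish_job(): hands the job in; it is judged then, once.
Trained networks look in the newest picture that a camera, given by its name, has taken for a name from the list of things; names that differ only in an ending like _2 or _b are one class to them, and where a whole thing is asked for, a point or a joint stands for the part that bears it (a point fixed in the world has none). Each returns a list of dicts, best first, with "p" (0 to 1); they miss things now and then, are a little off and sometimes report something else, mostly with a low value. They report only what shows in the picture. A call takes as long as a camera call.
- ctrl.find_in(label, camera): "box" ([left, top, right, bottom] in pixels, round what is visible of it).
- ctrl.spot_point(label, camera): "point" ([column, row] in pixels: a listed point, or the origin of a listed thing).
The state is a dict: "clock": time; "joint_positions": joint angles; "qd": joint speeds; "joint_torque": joint torques, N m; "ee_pos": TCP position; "tcp_rot": TCP orientation; "wrist_force": force on the tool from outside, world axes, zero at the start; "ft_torque": the same for the moment, N m; "gripper_width": finger opening in mm; "gripper_force": force on a finger pad.
Only numpy, scipy, OpenCV 4.12 (cv2) and the standard library are available. Lean on these libraries where they do the work, as an engineer would, in place of code of your own. Each camera call takes 0.05 s, during which the arm holds its last target. There are 200 camera calls.

## Working session

There is one attempt and no reset: what is moved stays moved. The work goes in short steps, Python scripts to look and compute and a shell command to move; the robot and the scene stay as the last step left them, time stands still between calls to the robot, and variables do not carry over. Pictures are saved under pics/ and viewed, at most 10 in all, crops included, and the job is handed in when it is done.

```bash
mkdir -p pics; ls
cat > h.py <<'E'
import numpy as np, cv2, json
from scipy.spatial.transform import Rotation as R
from bench import ctrl
def cam(name):
    m=ctrl.camera_model(name); K=np.array(m["K"],float)
    if "extrinsics" in m: E=np.array(m["extrinsics"],float)
    else:
        o=ctrl.get_obs(); T=np.eye(4); T[:3,:3]=R.from_quat(o["tcp_rot"]).as_matrix(); T[:3,3]=o["ee_pos"]
        E=np.linalg.inv(T@np.array(m["T_tool_cam"],float))
    return K,E,m
def proj(c,p):
    K,E,_=c; q=E[:3,:3]@np.asarray(p,float)+E[:3,3]; q=q*[1,-1,-1]; u=K@q; return u[:2]/u[2]
def ray(c,px):
    K,E,_=c; d=np.linalg.inv(K)@[px[0],px[1],1]; d=d*[1,-1,-1]; Rt=E[:3,:3].T
    d=Rt@d; return -Rt@E[:3,3], d/np.linalg.norm(d)
def onz(c,px,z):
    o,d=ray(c,px); return o+d*(z-o[2])/d[2]
def tri(obs):
    A=np.zeros((3,3));b=np.zeros(3);rs=[ray(c,p) for c,p in obs]
    for o,d in rs:
        P=np.eye(3)-np.outer(d,d);A+=P;b+=P@o
    x=np.linalg.solve(A,b); return x,[np.linalg.norm((np.eye(3)-np.outer(d,d))@(x-o)) for o,d in rs]
def save(name,f): 
    im=ctrl.grab_frame(name); cv2.imwrite("pics/"+f,im[:,:,::-1]); return im
E
python3 - <<'E'
from h import *
np.set_printoptions(precision=1,suppress=True)
o=ctrl.get_obs(); print(o)
C={}
for n in ("scene","side","wrist"):
    C[n]=cam(n); print(n,{k:v for k,v in C[n][2].items() if k not in("K","extrinsics","T_tool_cam")}, ray(C[n],(280,210)))
    save(n,n+"0.png")
print(C["wrist"][2]["T_tool_cam"])
for l in ("dilatometer","carrier","rod_alumina","rod_copper","rod_iron","clip_strip","crank_axis","sleeve","furnace","wash_bottle","beaker","reagent_jar","crucible_tin"):
    P={}
    for n in ("scene","side"):
        r=ctrl.spot_point(l,n)
        if r: P[n]=r[0]["point"]; print(l,n,np.array(P[n]),round(r[0]["p"],2),[np.array(x["point"]).round() for x in r[1:2]])
    if len(P)==2: print("   ",*tri([(C[n],P[n]) for n in P]))
E
```

```text
pics
{'clock': 0.0, 'joint_positions': array([ 1.1,  0.4,  1.6, -0. ,  1.1, -0. ]), 'qd': array([-0.,  0.,  0., -0.,  0.,  0.]), 'joint_torque': array([ -0. , -54.5, -27.4,   0.1,   0. ,  -0. ]), 'ee_pos': array([244.2, 574.8, 221.9]), 'tcp_rot': array([ 0.2,  1. , -0. , -0. ]), 'wrist_force': array([-0.6,  0.3,  0.8]), 'ft_torque': array([ 0. , -0. , -0.1]), 'gripper_force': 0.0, 'gripper_width': 87.66214704874612}
scene {} (array([ 952.3,  698.3, 1509.4]), array([-0.2, -0.5, -0.9]))
side {} (array([ 493.8, -839. ,  981.2]), array([ 0.1,  0.7, -0.7]))
wrist {} (array([174.3, 604.6, 383.7]), array([ 0.2, -0.1, -1. ]))
[[   0.     1.     0.3   76. ]
 [   1.    -0.    -0.    -0.1]
 [   0.     0.3   -1.  -161.7]
 [   0.     0.     0.     1. ]]
dilatometer scene [273.8 240.3] 0.94 [array([236., 270.])]
dilatometer side [305.3 228.4] 0.75 [array([360., 249.])]
    [634.7  -1.1  -7. ] [np.float64(7.091740098810605), np.float64(7.09174009881069)]
carrier scene [296.5 256.2] 0.61 []
carrier side [295.5 158.5] 0.61 []
    [625.8 151.1 141.6] [np.float64(0.9361390413791378), np.float64(0.93613
[... 497 characters left out ...]
 [417.1  -2.2   0.9] [np.float64(2.4116484879242774), np.float64(2.4116484879242206)]
crank_axis scene [253.4 170.6] 0.95 []
crank_axis side [291.4 286.1] 0.79 []
    [ 571.8 -250.3   63.6] [np.float64(1.2598831789281018), np.float64(1.259883178927738)]
sleeve scene [269.8 148.5] 0.64 [array([254., 125.])]
sleeve side [230.9 239.7] 0.64 [array([267., 260.])]
    [ 474.6 -212.3  201.9] [np.float64(44.01709874119525), np.float64(44.01709874119511)]Traceback (most recent call last):
  File "<stdin>", line 12, in <module>
ValueError: it knows: beaker, caliper, carrier, clip_strip, crank_axis, crucible_tin, dilatometer, reagent_jar, rod_alumina, rod_copper, rod_iron, sleeve, tweezers, wash_bottle
```

View pics/scene0.png

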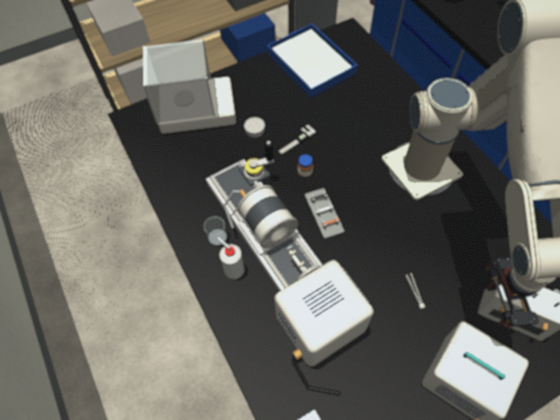

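View pics/side0.png

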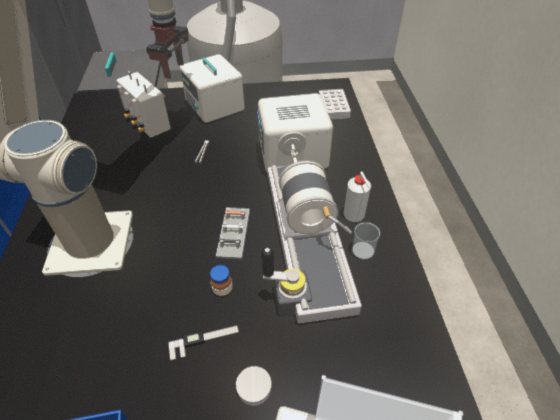

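Scene: sleeve at (269,148), crank axis (254,170), carrier (296,256), and the strip at (324,213). Side: copper (235,213), white rod (232,227) in the middle, iron (230,243), sleeve (267,262).

Run:
```python
from h import *
np.set_printoptions(precision=2,suppress=True)
o=ctrl.get_obs(); M=R.from_quat(o["tcp_rot"]).as_matrix(); print(M, np.degrees(np.arctan2(M[1,1],M[0,1])))
s,t=cam("scene"),cam("side")
print("sleeve",*tri([(s,(269.8,148.5)),(t,(267,260))]))
a=onz(t,(235,213),32);b=onz(t,(230,243),32);print(a,b,np.degrees(np.arctan2(*(a-b)[[1,0]])))
for l in ("wash_bottle","beaker","reagent_jar","crucible_tin","caliper"):
    P=[(c,ctrl.spot_point(l,n)) for n,c in (("scene",s),("side",t))]
    P=[(c,p[0]["point"]) for c,p in P if p]
    if len(P)==2: print(l,*tri(P))
```

```text
[[-0.92  0.39  0.  ]
 [ 0.39  0.92  0.  ]
 [-0.    0.   -1.  ]] 66.97851608825123
sleeve [ 510.58 -237.93  166.5 ] [np.float64(2.1991771605300516), np.float64(2.199177160529965)]
[431.59  45.31  32.  ] [415.   -69.87  32.  ] 81.80722693871095
wash_bottle [791.55  29.22  -7.  ] [np.float64(6.912364870314739), np.float64(6.912364870314435)]
beaker [ 791.12 -104.38   -9.83] [np.float64(5.9667404989009), np.float64(5.96674049890064)]
reagent_jar [ 394.27 -192.02   16.45] [np.float64(0.3923186632076332), np.float64(0.39231866320768954)]
crucible_tin [ 455.87 -470.19   -6.1 ] [np.float64(3.371037704693261), np.float64(3.3710377046933684)]
caliper [ 347.02 -339.12   -6.88] [np.float64(2.6497470829459506), np.float64(2.649747082945832)]
```

```bash
for i in 1 2 3; do python3 -m handwheel '[[1.17,-3.87,0,0,0,1,0],[1.17,-3.87,0,0,0,1,0],[1.17,-3.87,0,0,0,1,0],[1.17,-3.87,0,0,0,1,0],[1.17,-3.87,0,0,0,1,0]]' 10; done; python3 -m handwheel '[[0,0,0,0,0,0,0],[0,0,0,0,0,0,0]]'
cat > look.py <<'E'
import sys
from h import *
np.set_printoptions(precision=1,suppress=True)
f=sys.argv[1]; o=ctrl.get_obs(); c=cam("wrist"); save("wrist",f); M=R.from_quat(o["tcp_rot"]).as_matrix()
print(o["clock"],o["ee_pos"],np.degrees(np.arctan2(M[1,1],M[0,1])),o["joint_positions"])
for a in sys.argv[2:]:
    l,z=a.split(":")
    for r in ctrl.spot_point(l,"wrist")[:2]: print(l,round(r["p"],2),np.array(r["point"]),onz(c,r["point"],float(z)))
E
python3 look.py w1.png rod_alumina:32 rod_copper:32 rod_iron:32 clip_strip:0
```

```text
clock: 1.87
ee_pos: [303.0, 380.0, 222.7]
tcp_rot: [0.156, 0.988, 0.0, 0.0]
wrist_force: [2.1, -0.2, 0.1]
gripper_width: 88.0
gripper_force: 0.0
clock: 2.28
ee_pos: [361.6, 186.5, 223.0]
tcp_rot: [0.113, 0.994, 0.0, 0.0]
wrist_force: [1.1, -0.5, 0.3]
gripper_width: 87.9
gripper_force: 0.0
clock: 2.7
ee_pos: [420.2, -7.3, 223.1]
tcp_rot: [0.07, 0.998, 0.0, 0.001]
wrist_force: [1.0, 0.9, -0.5]
gripper_width: 88.0
gripper_force: 0.0
clock: 2.87
ee_pos: [420.3, -7.2, 222.8]
tcp_rot: [0.073, 0.997, 0.0, 0.0]
wrist_force: [-0.6, -0.6, -0.5]
gripper_width: 88.1
gripper_force: 0.0
2.8667 [420.3  -7.2 222.8] 81.6807641422549 [-0.   0.1  2.1  0.   1.  -1.5]
rod_alumina 0.91 [284.6 187.8] [422.8  -7.5  32. ]
rod_copper 0.66 [342.2 185.7] [428.8  47.9  32. ]
clip_strip 0.65 [286.4 181. ] [422.9  -5.6   0. ]
```

View pics/w1.png

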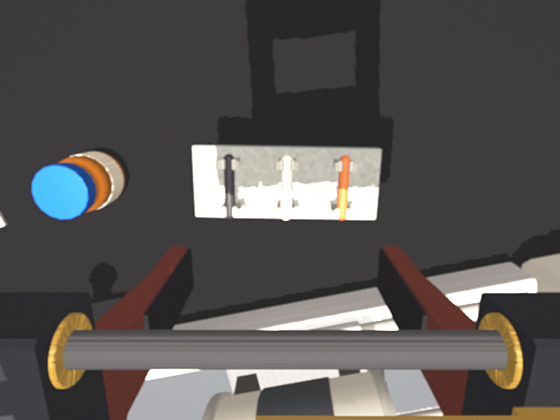

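Wrist: white rod from (286,157) to (287,218), copper at (344,187), iron at (230,187), amber jar at (78,185). The tool is well aligned.

```bash
python3 - <<'E'
from h import *
np.set_printoptions(precision=1,suppress=True)
c=cam("wrist")
im=cv2.imread("pics/w1.png").astype(int)
for n,(u0,u1) in {"al":(272,302),"ir":(220,240),"cu":(332,356)}.items():
    pass
for p in ((286.5,157),(287.5,218),(229,157),(231,217),(345.5,157),(343.5,219),(192,146),(381,148),(195,217),(377,220)): print(p,onz(c,p,32 if 200<p[0]<370 else 12))
E
python3 -m handwheel '[[0.1,0,-3.5,0,0,0,168],[0.1,0,-3.5,0,0,0,168],[0,0,-3,0,0,0,168],[0,0,-2,0,0,0,168],[0,0,0,0,0,0,168]]' | tail -6
python3 -m handwheel '[[0,0,0,0,0,0,168]]' | tail -6
python3 look.py w2.png rod_alumina:32 rod_copper:32 rod_iron:32 clip_strip:0
```

```text
(286.5, 157) [392.6   1.6  32. ]
(287.5, 218) [452.6  -5.6  32. ]
(229, 157) [385.2 -52.3  32. ]
(231, 217) [443.9 -60.8  32. ]
(345.5, 157) [400.3  56.9  32. ]
(343.5, 219) [461.2  49.2  32. ]
(192, 146) [371.8 -90.   12. ]
(381, 148) [399.3  95.4  12. ]
(195, 217) [ 444.4 -101.9   12. ]
(377, 220) [473.7  86.3  12. ]
clock: 3.53
ee_pos: [419.0, -3.9, 99.6]
tcp_rot: [0.069, 0.998, -0.0, -0.003]
wrist_force: [-1.4, 0.0, -0.5]
gripper_width: 58.3
gripper_force: 0.0
clock: 3.62
ee_pos: [421.1, -4.2, 102.2]
tcp_rot: [0.069, 0.998, -0.0, -0.001]
wrist_force: [0.1, 0.4, 0.2]
gripper_width: 51.1
gripper_force: 0.0
3.6167 [421.1  -4.2 102.2] 82.0997045976802 [-0.   0.3  2.1  0.   0.7 -1.5]
rod_alumina 0.87 [277.1 224.9] [420.7  -9.1  32. ]
rod_copper 0.61 [365.4 227.3] [430.3  48.1  32. ]
rod_iron 0.92 [197.7 228.3] [415.9 -61.   32. ]
clip_strip 0.81 [281.8 215.6] [424.3  -6.7   0. ]
```

View pics/w2.png

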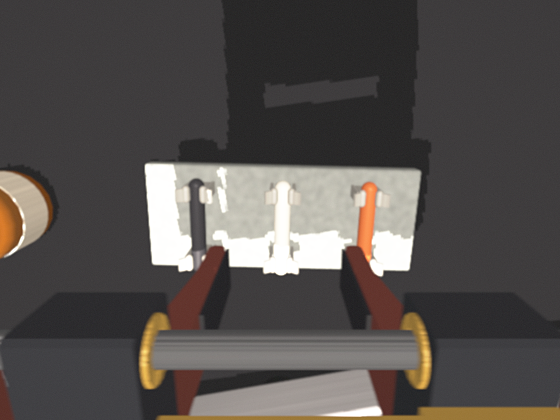

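Wrist (closer): white rod from (283,183) to (281,272), its middle free between the jaws; fingers straddle it centrally.

Run:
```python
from h import *
np.set_printoptions(precision=1,suppress=True)
c=cam("wrist"); o=ctrl.get_obs(); print(o["ee_pos"],o["gripper_width"])
a,b=onz(c,(283,183),34),onz(c,(281,272),34); print(a,b,(a+b)/2,np.degrees(np.arctan2(*(b-a)[[1,0]])))
# height: view1 cam pose
T=np.eye(4); T[:3,:3]=R.from_euler('z',0).as_matrix()
M=R.from_quat([0.073,0.997,0,0]).as_matrix(); T[:3,:3]=M; T[:3,3]=[420.3,-7.2,222.8]
E=np.linalg.inv(T@np.array(c[2]["T_tool_cam"])); c1=(c[0],E,0)
for p,q in (((286.5,157),(283,183)),((287.5,218),(281,272)),((287,187.5),(282,227.5)),((344.5,188),(367,228)),((230,187),(197,226))): print(*tri([(c1,p),(c,q)]))
```

```text
[423.   -5.1 104. ] 31.98647409363807
[395.8  -2.2  34. ] [456.6 -12.2  34. ] [426.2  -7.2  34. ] -9.308844551460457
[388.3  -0.9  69.7] [np.float64(0.06375784607137899), np.float64(0.06375784607138588)]
[444.4  -9.1  60.4] [np.float64(1.0503586118532542), np.float64(1.0503586118532346)]
[416.3  -5.   60.7] [np.float64(0.5604080535923762), np.float64(0.5604080535924075)]
[428.3  46.9  46.2] [np.float64(1.0872030229880583), np.float64(1.0872030229880343)]
[409.2 -54.9  58.2] [np.float64(0.02509533619269367), np.float64(0.025095336192698856)]
```

```bash
python3 -m handwheel '[[0.1,-0.15,-3,0,0,0,168],[0,0,-2.5,0,0,0,168],[0,0,-1.5,0,0,0,168],[0,0,-1.15,0,0,0,168],[0,0,0,0,0,0,168]]' | tail -6
python3 -m handwheel '[[0,0,0,0,0,0,168]]'
python3 look.py w3.png rod_alumina:32 rod_copper:32 rod_iron:32
```

```text
clock: 4.28
ee_pos: [422.4, -6.8, 20.3]
tcp_rot: [0.07, 0.998, -0.0, -0.001]
wrist_force: [-0.3, 0.5, -0.3]
gripper_width: 29.8
gripper_force: 0.0
clock: 4.37
ee_pos: [423.1, -6.8, 21.6]
tcp_rot: [0.07, 0.998, 0.0, 0.0]
wrist_force: [0.7, 0.1, 0.1]
gripper_width: 30.1
gripper_force: 0.0
4.3667 [423.1  -6.8  21.6] 81.97166661770834 [-0.   0.5  2.2  0.   0.5 -1.5]
rod_alumina 0.89 [283.5 281.6] [423.6  -7.2  32. ]
rod_copper 0.85 [408.4 278.2] [429.7  48.1  32. ]
rod_iron 0.84 [158.8 279.4] [414.8 -62.1  32. ]
```

View pics/w3.png

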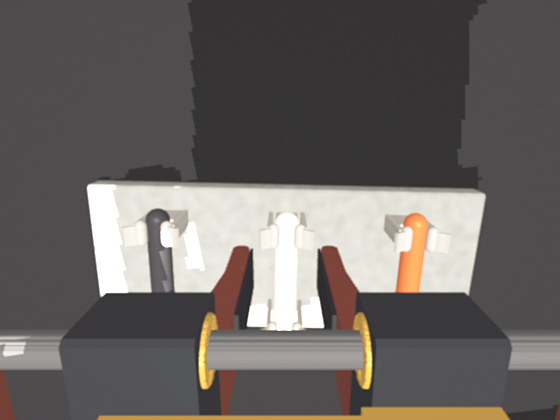

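White rod runs down column 286 centred between the fingers (250 and 320). Grip and pull straight up.

```bash
python3 -m handwheel '[[0,0,0,0,0,0,255],[0,0,0,0,0,0,255],[0,0,0,0,0,0,255],[0,0,0,0,0,0,255],[0,0,0,0,0,0,255]]' 45 | tail -6;  python3 -m handwheel '[[0,0,0.3,0,0,0,255],[0,0,0.3,0,0,0,255],[0,0,0.4,0,0,0,255],[0,0,0.5,0,0,0,255],[0,0,1,0,0,0,255]]';python3 -m handwheel '[[0,0,3,0,0,0,255],[0,0,3,0,0,0,255],[0,0,3,0,0,0,255],[0,0,0,0,0,0,255],[0,0,0,0,0,0,255]]'
python3 look.py w4.png rod_alumina:130
python3 - <<'E'
from h import *
np.set_printoptions(precision=1,suppress=True)
C={n:cam(n) for n in("scene","side")}
for n in C: save(n,n+"4.png")
for l in ("carrier","rod_alumina","dilatometer","crank_axis","sleeve"):
    P=[]
    for n in C:
        r=ctrl.spot_point(l,n)
        print(l,n,[(np.array(x["point"]),round(x["p"],2)) for x in r[:2]])
        if r:P.append((C[n],r[0]["point"]))
    if len(P)==2: print("   ",*tri(P))
E
```

```text
clock: 4.98
ee_pos: [423.1, -6.8, 21.3]
tcp_rot: [0.07, 0.998, 0.0, 0.0]
wrist_force: [-0.2, 0.2, 3.8]
gripper_width: 9.0
gripper_force: 45.0
clock: 5.4
ee_pos: [422.4, -6.8, 46.4]
tcp_rot: [0.07, 0.998, -0.0, -0.001]
wrist_force: [-0.4, -0.1, -0.9]
gripper_width: 8.8
gripper_force: 45.0
clock: 5.82
ee_pos: [424.2, -6.9, 138.3]
tcp_rot: [0.07, 0.998, 0.0, 0.003]
wrist_force: [0.0, 0.3, -0.9]
gripper_width: 8.6
gripper_force: 45.0
5.8167 [424.2  -6.9 138.3] 81.98945995381098 [-0.   0.3  2.1 -0.   0.7 -1.5]
rod_alumina 0.87 [284.9 280.8] [433.8  -7.9 130. ]
carrier scene []
carrier side [(array([295.1, 158. ]), 0.65)]
rod_alumina scene [(array([325.5, 190.1]), 0.45)]
rod_alumina side [(array([305.1, 227.9]), 0.53), (array([229.5, 199.4]), 0.4)]
    [522.5 -52.5 119.8] [np.float64(111.83178023166917), np.float64(111.83178023166921)]
dilatometer scene [(array([270.7, 240.7]), 0.96)]
dilatometer side [(array([304.7, 226.8]), 0.69)]
    [639.4  -1.2  -1.9] [np.float64(0.3903021520264758), np.float64(0.3903021520262811)]
crank_axis scene [(array([251.5, 168.8]), 0.9)]
crank_axis side [(array([291.5, 285.5]), 0.95)]
    [ 573.9 -254.7   72. ] [np.float64(3.729579245533679), np.float64(3.729579245533659)]
sleeve scene [(array([269.6, 150.2]), 0.64)]
sleeve side [(array([270. , 263.8]), 0.9)]
    [ 514.1 -240.2  155.1] [np.float64(5.388553150555816), np.float64(5.388553150555555)]
```

View pics/w4.png

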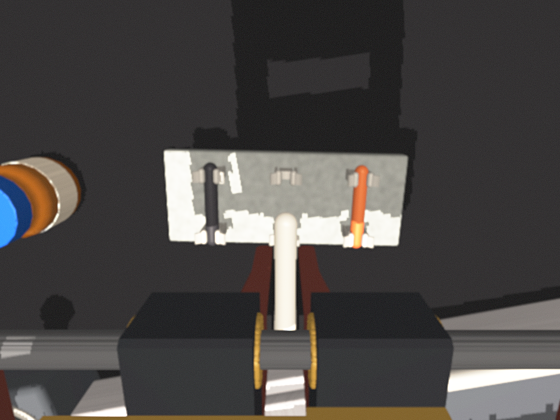

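The white rod is held (column 286, end at row 218), the clip place is empty, and the other two rods are still clipped.

```bash
python3 -m handwheel '[[0,0,4,0,0,0,255],[0,0,4,0,0,0,255],[0,0,3.2,0,0,0,255],[1.84,1.44,0,0,0,-7.1,255],[1.84,1.44,0,0,0,-7.1,255]]' | tail -6; python3 -m handwheel '[[1.84,1.44,0,0,0,-7.1,255],[1.84,1.44,0,0,0,-7.1,255],[1.84,1.44,0,0,0,-7.1,255],[1.84,1.44,0,0,0,-7.1,255],[1.84,1.44,0,0,0,-7.1,255]]' | tail -6; python3 -m handwheel '[[1.84,1.44,0,0,0,-7.1,255],[1.84,1.44,0,0,0,-7.1,255],[1.84,1.44,0,0,0,-7.1,255],[1.84,1.44,0,0,0,-7.1,255],[0,0,0,0,0,0,255]]' | tail -6;  python3 -m handwheel '[[0,0,0,0,0,0,255],[0,0,0,0,0,0,255]]' 
python3 look.py w5.png carrier:145 rod_alumina:260
```

```text
clock: 6.93
ee_pos: [461.2, 22.0, 250.9]
tcp_rot: [0.196, 0.981, 0.001, 0.003]
wrist_force: [0.0, -0.1, 0.2]
gripper_width: 9.1
gripper_force: 45.0
clock: 7.35
ee_pos: [552.4, 94.8, 248.0]
tcp_rot: [0.485, 0.874, -0.0, -0.0]
wrist_force: [0.1, -0.3, -0.1]
gripper_width: 8.9
gripper_force: 45.0
clock: 7.77
ee_pos: [628.0, 153.9, 247.9]
tcp_rot: [0.685, 0.729, 0.001, 0.0]
wrist_force: [-0.0, -1.5, -0.2]
gripper_width: 8.9
gripper_force: 45.0
clock: 7.93
ee_pos: [624.5, 151.3, 247.6]
tcp_rot: [0.682, 0.731, -0.001, -0.0]
wrist_force: [-0.1, -0.4, -0.2]
gripper_width: 8.7
gripper_force: 45.0
7.9333 [624.5 151.3 247.6] 3.9997838008523896 [ 0.2  0.4  1.6 -0.   1.2  0.1]
carrier 0.62 [289.9 204.6] [626.7 155.2 145. ]
rod_alumina 0.98 [282.7 283.9] [622.5 149.7 260. ]
```

View pics/w5.png

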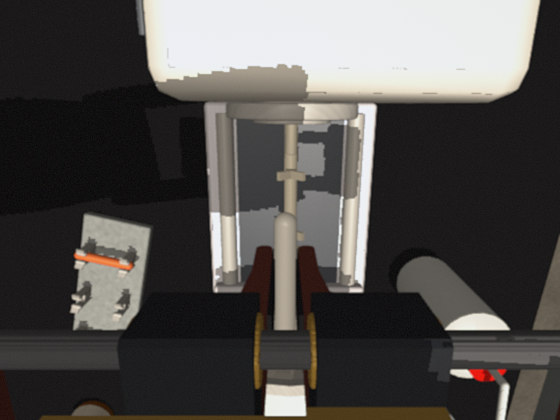

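Run:
```python
from h import *
np.set_printoptions(precision=1,suppress=True)
c=cam("wrist");o=ctrl.get_obs();print(o["ee_pos"])
for p,z in (((290,128),145),((291,176),143),((285,216),259),((284.5,330),259),((226,115),60),((230,280),60),((352,115),60),((343,280),60)): print(p,z,onz(c,p,z))
psi=np.radians(4.1); L=R.from_euler('z',psi).as_matrix()
for x0,y0 in ((626,151),(625,152)):
  for q in ((0,23,-3),(-9,23,0),(9,23,0),(0,-23,-3),(9,-23,0),(0,39,0)): print(q,proj(c,np.array([x0,y0,145])+L@q))
s=cam("side"); 
for q in ((0,23,0),(0,-23,0),(0,0,0)): print(q,proj(s,np.array([626,151,145])+L@q))
im=cv2.imread("pics/w5.png")[90:300,200:380]; im=cv2.resize(im,None,fx=3,fy=2.8,interpolation=cv2.INTER_CUBIC)
cv2.imwrite("pics/w5c.png",im)
```

```text
[624.6 151.  248.2]
(290, 128) 145 [622.9 209.8 145. ]
(291, 176) 143 [626.2 175.7 143. ]
(285, 216) 259 [621.5 180.2 259. ]
(284.5, 330) 259 [625.  125.1 259. ]
(226, 115) 60 [565.4 212.2  60. ]
(230, 280) 60 [573.8  47.3  60. ]
(352, 115) 60 [679.9 220.1  60. ]
(343, 280) 60 [690.1  55.3  60. ]
(0, 23, -3) [288.3 178. ]
(-9, 23, 0) [275.9 178.8]
(9, 23, 0) [300.8 178.7]
(0, -23, -3) [288.4 237.3]
(9, -23, 0) [300.3 238.6]
(0, 39, 0) [288.4 156.6]
(0, 23, -3) [287.1 176.5]
(-9, 23, 0) [274.6 177.3]
(9, 23, 0) [299.6 177.3]
(0, -23, -3) [287.1 236. ]
(9, -23, 0) [299.1 237.3]
(0, 39, 0) [287.1 155.1]
(0, 23, 0) [293.9 152.8]
(0, -23, 0) [296.7 162.5]
(0, 0, 0) [295.3 157.6]
```

View pics/w5c.png

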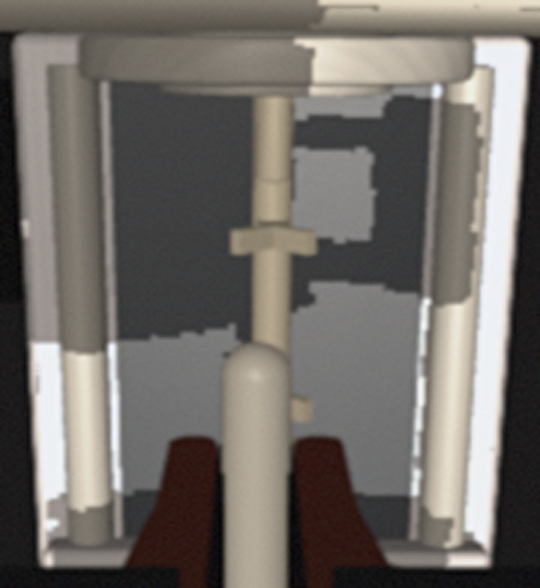

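Crop: saddle at y+ spans columns 277–306 at row 176; the other saddle's right arm ends at (304,236); the rod is at column 285. The rod must move a few mm to +x. Going lower for a closer look.

```bash
python3 -m handwheel '[[0.15,0.15,-2.5,0,0,-0.6,255],[0.15,0.1,-2.5,0,0,0,255],[0,0,-2.2,0,0,0,255],[0,0,0,0,0,0,255],[0,0,0,0,0,0,255]]' 
python3 look.py w6.png carrier:145 rod_alumina:187
python3 - <<'E'
from h import *
np.set_printoptions(precision=1,suppress=True)
im=cv2.imread("pics/w6.png")[90:350,190:390]; im=cv2.resize(im,None,fx=3,fy=2.3,interpolation=cv2.INTER_CUBIC)
cv2.imwrite("pics/w6c.png",im)
E
```

```text
clock: 8.5
ee_pos: [627.3, 153.6, 175.6]
tcp_rot: [0.687, 0.727, -0.001, -0.001]
wrist_force: [-0.0, -0.6, 0.7]
gripper_width: 9.0
gripper_force: 45.0
8.5 [627.3 153.6 175.6] 3.2803636396385207 [ 0.2  0.5  1.6 -0.   1.   0.2]
rod_alumina 0.81 [284.5 281. ] [626.  152.9 187. ]
```

View pics/w6c.png

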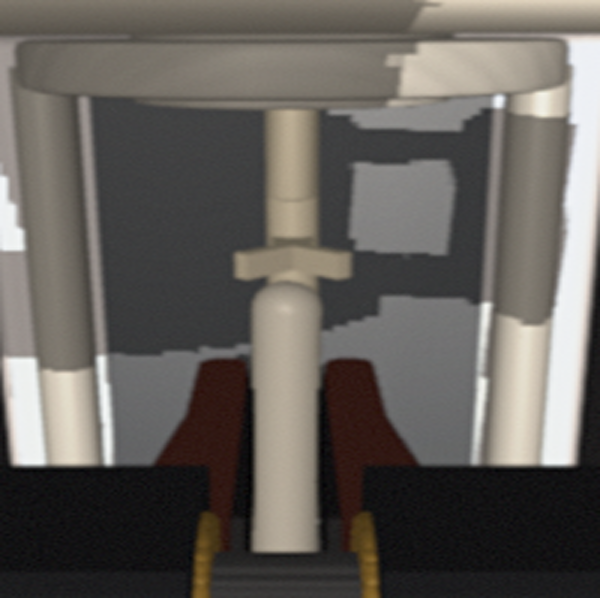

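Run:
```python
from h import *
np.set_printoptions(precision=1,suppress=True)
c=cam("wrist");o=ctrl.get_obs();M=R.from_quat(o["tcp_rot"]).as_matrix();t=np.array(o["ee_pos"])
print(t)
for n,p,z in (("sad L",(268,204),145),("sad R",(307.3,204),145),("saddle",(287.7,204),144),("push",(287.5,140),145),("rod near",(285.6,216),186),("rod far",(285,325),186)):
    w=onz(c,p,z); print(n,w,"tool",M.T@(w-t))
```

```text
[629.3 154.2 178.1]
sad L [617.8 176.4 145. ] tool [ 22.9 -10.3  33.1]
sad R [639.  177.6 145. ] tool [22.8 11.  33.2]
saddle [628.4 176.7 144. ] tool [22.6  0.4 34.1]
push [626.3 211.2 145. ] tool [57.1  0.2 33.1]
rod near [626.7 182.5 186. ] tool [28.5 -0.9 -7.9]
rod far [629.6 129.  186. ] tool [-25.1  -1.1  -7.9]
```

```bash
python3 -m handwheel '[[0.15,0.15,-1.5,0,0,0,255],[0,0,-1.2,0,0,0,255],[0,0,-0.6,0,0,0,255],[0,0,0,0,0,0,255],[0,0,0,0,0,0,255]]' 
python3 -m handwheel '[[0,0,-0.2,0,0,0,255],[0,0,-0.2,0,0,0,255],[0,0,0,0,0,0,255],[0,0,0,0,0,0,255]]';python3 look.py w7.png
python3 - <<'E'
from h import *
im=cv2.imread("pics/w7.png")[90:350,190:390]; im=cv2.resize(im,None,fx=3,fy=2.3,interpolation=cv2.INTER_CUBIC)
s=save("side","s7.png")[:,:,::-1]; s=cv2.resize(s[110:210,250:350],None,fx=2,fy=5.98)
s=cv2.resize(s,(200,598)); cv2.imwrite("pics/w7c.png",np.hstack([im,s]))
E
```

```text
clock: 9.07
ee_pos: [629.7, 155.6, 143.2]
tcp_rot: [0.687, 0.727, -0.0, -0.0]
wrist_force: [0.5, -0.3, -0.3]
gripper_width: 9.1
gripper_force: 45.0
clock: 9.4
ee_pos: [629.8, 155.6, 139.3]
tcp_rot: [0.687, 0.727, 0.0, 0.0]
wrist_force: [0.2, 0.8, -0.7]
gripper_width: 8.9
gripper_force: 45.0
9.4 [629.8 155.6 139.3] 3.278857672071557 [0.2 0.6 1.6 0.  1.  0.2]
```

View pics/w7c.png

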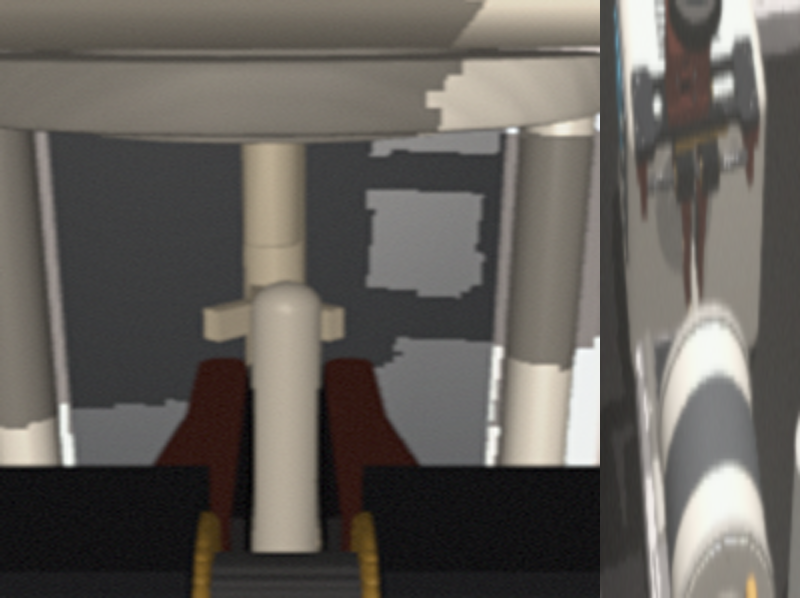

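The rod (crop column 287) is about 2 mm to +x of the saddle centre and push rod (column 274), and parallel to them.

```bash
python3 -m handwheel '[[-0.2,0.1,0,0,0,0,255],[0,0,-0.1,0,0,0,255],[0,0,-0.1,0,0,0,255],[0,0,0,0,0,0,255]]';python3 -m handwheel '[[0,0,-0.1,0,0,0,255],[0,0,0,0,0,0,255]]'; python3 -m handwheel '[[0,0,-0.1,0,0,0,255],[0,0,0,0,0,0,255],[0,0,0,0,0,0,255]]'; python3 look.py w8.png
```

```text
clock: 9.83
ee_pos: [627.6, 156.6, 137.0]
tcp_rot: [0.687, 0.727, -0.0, -0.0]
wrist_force: [-0.7, -0.4, -0.2]
gripper_width: 9.4
gripper_force: 45.0
clock: 10.0
ee_pos: [627.7, 156.6, 136.0]
tcp_rot: [0.687, 0.727, -0.0, -0.0]
wrist_force: [-0.7, -0.1, 0.4]
gripper_width: 9.3
gripper_force: 45.0
clock: 10.25
ee_pos: [627.8, 156.6, 135.1]
tcp_rot: [0.687, 0.727, -0.0, -0.0]
wrist_force: [0.3, -0.2, 0.3]
gripper_width: 8.9
gripper_force: 45.0
10.25 [627.8 156.6 135.1] 3.2791491265331474 [0.2 0.6 1.6 0.  0.9 0.2]
```

View pics/w8.png

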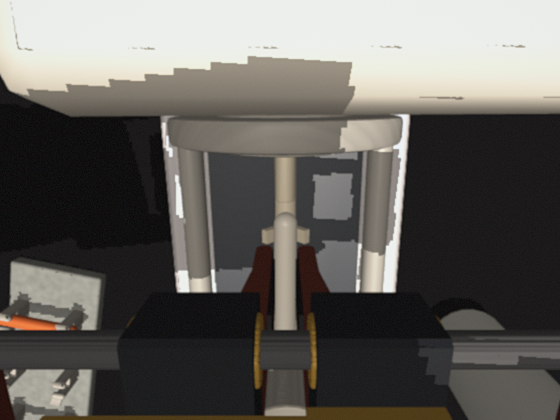

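The rod (column 285) is now centred on the saddle (262–309). My picture budget is used up (one over, in fact), so from here I go by force and the networks.

```bash
for i in 1 2 3 4; do python3 -m handwheel '[[0,0,-0.05,0,0,0,255],[0,0,0,0,0,0,255]]' | grep -E "ee_pos|wrist"; done
```

```text
ee_pos: [628.0, 156.6, 134.8]
wrist_force: [0.3, -0.4, 0.7]
ee_pos: [628.1, 156.7, 134.5]
wrist_force: [0.9, -0.6, 3.2]
ee_pos: [628.2, 156.7, 134.3]
wrist_force: [-0.3, -1.3, 5.2]
ee_pos: [628.3, 156.7, 134.3]
wrist_force: [-0.7, -1.0, 8.8]
```

```bash
python3 -m handwheel '[[0,0,0.1,0,0,0,255],[0,0,0,0,0,0,235],[0,0,0,0,0,0,215],[0,0,0,0,0,0,190],[0,0,0,0,0,0,175]]' 5; python3 -m handwheel '[[0,0,0,0,0,0,168],[0,0,0,0,0,0,168],[0,0,0.5,0,0,0,168],[0,0,1,0,0,0,168],[0,0,2,0,0,0,168]]'; python3 -m handwheel '[[0,0,2,0,0,0,168],[0,0,2.5,0,0,0,168],[0,0,3,0,0,0,168],[0,0,0,0,0,0,168],[0,0,0,0,0,0,168]]'
python3 look.py w9.png rod_alumina:145 carrier:145
python3 - <<'E'
from h import *
np.set_printoptions(precision=1,suppress=True)
c=cam("wrist"); print(ctrl.find_in("rod_alumina","wrist")[:1])
L=R.from_euler('z',3.4,degrees=True).as_matrix()
for q in ((0,0,5),(0,32,0),(0,-32,0),(0,23,0),(0,39,0)): print(q,proj(c,np.array([628,154,145])+L@q))
im=cv2.imread("pics/w9.png"); g=cv2.cvtColor(im,cv2.COLOR_BGR2GRAY)
for r in range(150,300,8): print(r,g[r,262:312:2])
E
```

```text
clock: 11.38
ee_pos: [627.5, 156.6, 133.8]
tcp_rot: [0.687, 0.727, -0.0, -0.0]
wrist_force: [-0.6, -0.2, 0.6]
gripper_width: 23.4
gripper_force: 0.0
clock: 11.8
ee_pos: [626.4, 156.3, 168.1]
tcp_rot: [0.687, 0.727, -0.002, -0.001]
wrist_force: [0.8, -0.8, -0.6]
gripper_width: 30.2
gripper_force: 0.0
clock: 12.22
ee_pos: [629.1, 156.9, 247.2]
tcp_rot: [0.687, 0.727, 0.002, 0.001]
wrist_force: [-0.6, -0.2, 0.6]
gripper_width: 29.8
gripper_force: 0.0
12.2167 [629.1 156.9 247.2] 3.27899083458404 [ 0.2  0.4  1.6 -0.   1.1  0.2]
rod_alumina 0.67 [282.2 213.1] [626.6 154.2 145. ]
[{'box': [275.9, 169.5, 292.5, 250.9], 'p': 0.68}]
(0, 0, 5) [287.9 216.4]
(0, 32, 0) [287.8 170.9]
(0, -32, 0) [287.8 255.2]
(0, 23, 0) [287.8 183.4]
(0, 39, 0) [287.8 161. ]
150 [ 65  63  64  66  64  63  66 110 147 164 168 150 124  90  64  62  65  64
  62  64  63  63 123 140 139]
158 [ 64  66  63  64  64  62  65 112 147 162 164 150 123  90  65  60  64  61
  61  61  62  68 121 138 139]
166 [ 64  64  62  64  63  63  62 113 150 164 172 158 140 102  61  61  61  61
  63  61  62  59  94 138 136]
174 [ 62  62  62  63  6
[... 913 characters left out ...]
7 115 118 117 118 115 116]
246 [113 112 110 114 138 138 137 129 152 165 173 167 156 143 186 215 220 169
 113 115 114 114 115 114 114]
254 [109 112 108 109 110 108  97  96 114 142 147 144 125 102  95 101 112 112
 111 113 113 111 111 110 113]
262 [108 110 109 109 109 104  96  95  93  93  94  93  93  93  93  96 107 109
 109 108 111 109 111 110 111]
270 [ 63  65  63  69  81  92  98 100  99  96  94  96  94  97  88  65  62  64
  61  63  65  79  88  96  95]
278 [54 52 56 54 55 54 54 53 54 54 50 52 52 54 54 53 53 52 55 56 52 53 53 52
 53]
286 [54 55 57 56 55 56 56 56 56 56 56 57 56 56 58 57 59 57 60 59 57 57 58 57
 57]
294 [76 76 76 76 77 79 77 78 83 83 83 76 77 71 73 71 77 82 84 82 76 75 75 75
 75]
```

The rod sits centred in both saddles (rod columns 276–289, saddle arms 268–297, straight). Now to the crank.

```bash
python3 -m handwheel '[[0,-1,0.6,0,0,0,168],[-1.1,-3.9,0,0,0,0,100],[-1.2,-3.9,0,0,0,0,60],[-1.2,-3.9,0,0,0,0,30],[-1.2,-3.9,0,0,0,0,10]]' | tail -6; python3 -m handwheel '[[-1.2,-3.9,0,0,0,0,10],[-1.2,-3.9,0,0,0,0,10],[-1.2,-3.9,0,0,0,0,10],[-1.2,-3.9,0,0,0,0,10],[-1.2,-3.9,0,0,0,0,10]]' | tail -6;python3 -m handwheel '[[-0.8,-3.5,0,0,0,0,10],[0,0,0,0,0,0,10],[0,0,0,0,0,0,10],[0,0,0,0,0,0,10]]' 
python3 look.py w10.png sleeve:160 crank_axis:70
python3 - <<'E'
from h import *
np.set_printoptions(precision=1,suppress=True)
c=cam("wrist"); print([ (x["box"],x["p"]) for x in ctrl.find_in("sleeve","wrist")[:2]])
S={n:cam(n) for n in("scene","side")}
for n in S: save(n,n+"10.png")
for l in("sleeve","crank_axis"):
  P=[(c,ctrl.spot_point(l,"wrist"))]+[(S[n],ctrl.spot_point(l,n)) for n in S]
  P=[(a,b[0]["point"]) for a,b in P if b]; print(l,len(P),*(tri(P) if len(P)>1 else []))
for z in (115,160,205): print(z, proj(c,(512,-239,z)))
E
```

```text
clock: 12.83
ee_pos: [579.6, -11.3, 249.7]
tcp_rot: [0.686, 0.727, -0.001, -0.0]
wrist_force: [1.1, -0.4, -0.5]
gripper_width: 53.2
gripper_force: 0.0
clock: 13.25
ee_pos: [519.3, -206.6, 250.0]
tcp_rot: [0.687, 0.727, -0.0, -0.0]
wrist_force: [0.3, 0.1, 0.7]
gripper_width: 83.4
gripper_force: 0.0
clock: 13.58
ee_pos: [512.4, -239.3, 249.8]
tcp_rot: [0.687, 0.727, -0.0, -0.001]
wrist_force: [-1.0, -0.0, -0.1]
gripper_width: 84.2
gripper_force: 0.0
13.5833 [ 512.4 -239.3  249.8] 3.220605979490449 [-0.5  0.3  1.7  0.   1.1 -0.5]
sleeve 0.95 [287.5 218.7] [ 513.2 -242.3  160. ]
[([268.4, 184.4, 310.5, 253.6], 0.65)]
sleeve 3 [ 512.7 -238.3  166.2] [np.float64(1.4229021114007057), np.float64(4.137432183633571), np.float64(2.9020386254652144)]
crank_axis 2 [ 568.6 -252.5   65.4] [np.float64(3.2734111578344383), np.float64(3.2734111578346266)]
115 [285.  199.7]
160 [285.  215.5]
205 [285.1 237.5]
```

```bash
python3 -m handwheel '[[0.1,-0.15,-3,0,0,0,10],[0,0,-3,0,0,0,10],[0,0,-2.4,0,0,0,10],[0,0,0,0,0,0,10]]' | grep -E "ee_pos|wrist"; python3 -m handwheel '[[0,0,0,0,0,0,255],[0,0,0,0,0,0,255],[0,0,0,0,0,0,255],[0,0,0,0,0,0,255],[0,0,0,0,0,0,255]]' 45; python3 -m handwheel '[[0,0,0,0,0,0,255],[0,0,0,0,0,0,255]]'
python3 - <<'E'
import numpy as np
for s in (6,10):
  print(s)
  for t in range(180,-181,-s): 
    d=6*(np.cos(np.radians(t-s))-np.cos(np.radians(t))),6*(np.sin(np.radians(t-s))-np.sin(np.radians(t))); print(t,"%.2f,%.2f"%d,end=" | ")
E
```

```text
ee_pos: [510.9, -239.5, 161.8]
wrist_force: [-0.4, 0.2, 0.4]
clock: 14.93
ee_pos: [514.5, -241.2, 167.5]
tcp_rot: [0.687, 0.727, 0.0, 0.001]
wrist_force: [0.5, 0.3, 1.3]
gripper_width: 54.8
gripper_force: 0.0
clock: 15.1
ee_pos: [514.0, -241.0, 166.7]
tcp_rot: [0.687, 0.727, 0.0, 0.0]
wrist_force: [0.4, 0.4, -0.7]
gripper_width: 41.1
gripper_force: 0.0
6
180 0.03,0.63 | 174 0.10,0.62 | 168 0.16,0.61 | 162 0.23,0.59 | 156 0.29,0.56 | 150 0.34,0.53 | 144 0.40,0.49 | 138 0.44,0.44 | 132 0.49,0.40 | 126 0.53,0.34 | 120 0.56,0.29 | 114 0.59,0.23 | 108 0.61,0.16 | 102 0.62,0.10 | 96 0.63,0.03 | 90 0.63,-0.03 | 84 0.62,-0.10 | 78 0.61,-0.16 | 72 0.59,-0.23 | 66 0.56,-0.29 | 60 0.53,-0.34 | 54 0.49,-0.40 | 48 0.44,-0.44 | 42 0.40,-0.49 | 36 0.34,-0.53 | 30 0.29,-0.56 | 24 0.23,-0.59 | 18 0.16,-0.61 | 12 0.10,-0.62 | 6 0.03,-0.63 | 0 -0.03,-0.63 | -6 -0.10,-0.62 | -12 -0.16,-0.61 | -18 -0.23,-0.59 | -24 -0.29,-0.56 | -30 -0.34,-0.53 | -36 -0.40,-0.49 | -42 -0.44,-0.44 | -48 -0.49,-0.40 | -54 -0.53,-0.34 | -60 -0.56,-0.29 | -66 -0.59,-0.23 | -72 -0.61,-0.16 | -78 -0.62,-0.10 | -84 -0.63,-0.03 
[... 215 characters left out ...]
 -162 -0.16,0.61 | -168 -0.10,0.62 | -174 -0.03,0.63 | -180 0.03,0.63 | 10
180 0.09,1.04 | 170 0.27,1.01 | 160 0.44,0.95 | 150 0.60,0.86 | 140 0.74,0.74 | 130 0.86,0.60 | 120 0.95,0.44 | 110 1.01,0.27 | 100 1.04,0.09 | 90 1.04,-0.09 | 80 1.01,-0.27 | 70 0.95,-0.44 | 60 0.86,-0.60 | 50 0.74,-0.74 | 40 0.60,-0.86 | 30 0.44,-0.95 | 20 0.27,-1.01 | 10 0.09,-1.04 | 0 -0.09,-1.04 | -10 -0.27,-1.01 | -20 -0.44,-0.95 | -30 -0.60,-0.86 | -40 -0.74,-0.74 | -50 -0.86,-0.60 | -60 -0.95,-0.44 | -70 -1.01,-0.27 | -80 -1.04,-0.09 | -90 -1.04,0.09 | -100 -1.01,0.27 | -110 -0.95,0.44 | -120 -0.86,0.60 | -130 -0.74,0.74 | -140 -0.60,0.86 | -150 -0.44,0.95 | -160 -0.27,1.01 | -170 -0.09,1.04 | -180 0.09,1.04 |
```

```bash
python3 -m handwheel '[[0,0,0,0,0,0,255],[0,0,0,0,0,0,255],[0,0,0,0,0,0,255],[0,0,0,0,0,0,255],[0,0,0,0,0,0,255]]' |tail -6; python3 -m handwheel '[[0.16,0.61,0,0,0,0,255],[0.23,0.59,0,0,0,0,255],[0.29,0.56,0,0,0,0,255],[0.34,0.53,0,0,0,0,255],[0,0,0,0,0,0,255]]'; python3 -m handwheel '[[0.40,0.49,0,0,0,0,255],[0.44,0.44,0,0,0,0,255],[0.49,0.40,0,0,0,0,255],[0.53,0.34,0,0,0,0,255],[0,0,0,0,0,0,255]]'
```

```text
clock: 15.52
ee_pos: [514.2, -241.0, 166.3]
tcp_rot: [0.687, 0.727, 0.0, 0.0]
wrist_force: [1.5, 0.3, 0.9]
gripper_width: 27.2
gripper_force: 45.0
clock: 15.93
ee_pos: [524.8, -216.9, 166.3]
tcp_rot: [0.686, 0.727, 0.0, 0.0]
wrist_force: [1.7, -0.8, 2.2]
gripper_width: 27.3
gripper_force: 45.0
clock: 16.35
ee_pos: [543.6, -200.5, 166.3]
tcp_rot: [0.686, 0.727, 0.0, 0.0]
wrist_force: [0.2, 0.8, 4.8]
gripper_width: 27.3
gripper_force: 45.0
```

Axis fits at (573, −253), sleeve now at 119°. Press and search.

```bash
python3 -m handwheel '[[0.56,0.29,-0.2,0,0,0,255],[0.59,0.23,-0.2,0,0,0,255],[0.61,0.16,-0.2,0,0,0,255],[0.62,0.10,0,0,0,0,255]]'; python3 -m handwheel '[[0.63,0.03,0,0,0,0,255],[0.63,-0.03,0,0,0,0,255],[0,0,0,0,0,0,255]]'
```

```text
clock: 16.68
ee_pos: [568.4, -192.7, 163.8]
tcp_rot: [0.687, 0.727, 0.002, 0.001]
wrist_force: [-3.5, 6.2, 26.6]
gripper_width: 27.5
gripper_force: 45.0
clock: 16.93
ee_pos: [582.5, -193.1, 163.9]
tcp_rot: [0.687, 0.727, 0.002, 0.002]
wrist_force: [0.8, 6.9, 24.5]
gripper_width: 27.7
gripper_force: 45.0
```

```bash
python3 -m handwheel '[[0.62,-0.10,0,0,0,0,255],[0.61,-0.16,0,0,0,0,255]]' | grep -E "ee_pos|wrist"; python3 -m handwheel '[[0.59,-0.23,0,0,0,0,255],[0.56,-0.29,0,0,0,0,255]]'| grep -E "ee_pos|wrist"; python3 -m handwheel '[[0.53,-0.34,0,0,0,0,255],[0.49,-0.40,0,0,0,0,255]]'| grep -E "ee_pos|wrist"
```

```text
ee_pos: [593.5, -195.5, 163.9]
wrist_force: [-1.9, 4.3, 24.1]
ee_pos: [605.3, -201.0, 163.8]
wrist_force: [-1.9, 3.8, 23.3]
ee_pos: [615.5, -208.6, 163.8]
wrist_force: [-1.5, 3.2, 22.6]
```

```bash
python3 -m handwheel '[[0,0,0,0,0,0,255]]' | grep -E "clock|ee_pos|wrist|width"
```

```text
clock: 17.52
ee_pos: [616.4, -209.5, 163.9]
wrist_force: [1.6, 2.7, 22.5]
gripper_width: 27.6
```

Still on the dogs at 45°; next angle 48.

```bash
python3 -m handwheel '[[0.44,-0.44,0,0,0,0,255],[0.40,-0.49,0,0,0,0,255]]' | grep -E "ee_pos|wrist"; python3 -m handwheel '[[0.34,-0.53,0,0,0,0,255],[0.29,-0.56,0,0,0,0,255]]'| grep -E "ee_pos|wrist"; python3 -m handwheel '[[0.23,-0.59,0,0,0,0,255],[0.16,-0.61,0,0,0,0,255]]'| grep -E "ee_pos|wrist"; python3 -m handwheel '[[0,0,0,0,0,0,255]]' | grep -E "ee_pos|wrist|width"
```

```text
ee_pos: [623.7, -217.9, 163.8]
wrist_force: [-0.5, 4.3, 21.2]
ee_pos: [630.0, -229.0, 163.8]
wrist_force: [-0.3, 3.2, 21.3]
ee_pos: [633.8, -241.1, 163.8]
wrist_force: [-1.4, 3.5, 21.7]
ee_pos: [634.0, -242.3, 163.8]
wrist_force: [-0.1, 0.7, 20.3]
gripper_width: 27.6
```

```bash
python3 -m handwheel '[[0.08,-0.62,0,0,0,0,255],[0.02,-0.63,0,0,0,0,255]]' | grep -E "ee_pos|wrist"; python3 -m handwheel '[[-0.05,-0.63,0,0,0,0,255],[-0.12,-0.62,0,0,0,0,255]]'| grep -E "ee_pos|wrist"; python3 -m handwheel '[[-0.18,-0.61,0,0,0,0,255],[-0.24,-0.59,0,0,0,0,255]]'| grep -E "ee_pos|wrist"; python3 -m handwheel '[[0,0,0,0,0,0,255]]' | grep -E "ee_pos|wrist|width"
```

```text
ee_pos: [635.0, -253.5, 163.8]
wrist_force: [1.1, 3.9, 20.1]
ee_pos: [633.5, -266.3, 163.9]
wrist_force: [1.9, 2.4, 19.2]
ee_pos: [629.5, -278.5, 163.9]
wrist_force: [1.7, 2.2, 18.3]
ee_pos: [629.0, -279.3, 163.9]
wrist_force: [1.1, 0.8, 19.1]
gripper_width: 27.3
```

```bash
python3 -m handwheel '[[-0.30,-0.56,0,0,0,0,255],[-0.34,-0.53,0,0,0,0,255]]' | grep -E "ee_pos|wrist"; python3 -m handwheel '[[-0.40,-0.49,0,0,0,0,255],[-0.44,-0.44,0,0,0,0,255]]'| grep -E "ee_pos|wrist"; python3 -m handwheel '[[-0.49,-0.40,0,0,0,0,255],[0,0,0,0,0,0,255]]'| grep -E "ee_pos|wrist"
```

```text
ee_pos: [623.2, -289.3, 163.8]
wrist_force: [2.0, 1.6, 18.3]
ee_pos: [614.7, -298.9, 163.9]
wrist_force: [2.5, 1.3, 20.2]
ee_pos: [609.1, -303.5, 163.8]
wrist_force: [1.0, 0.0, 19.6]
```

```bash
python3 -m handwheel '[[-0.53,-0.34,0,0,0,0,255],[-0.56,-0.29,0,0,0,0,255]]' | grep -E "ee_pos|wrist"; python3 -m handwheel '[[-0.59,-0.23,0,0,0,0,255],[-0.61,-0.16,0,0,0,0,255]]'| grep -E "ee_pos|wrist"; python3 -m handwheel '[[-0.62,-0.10,0,0,0,0,255],[-0.63,-0.03,0,0,0,0,255],[0,0,0,0,0,0,255]]'| grep -E "ee_pos|wrist"
```

```text
ee_pos: [599.0, -309.2, 163.7]
wrist_force: [1.6, 0.8, 17.9]
ee_pos: [586.5, -313.3, 163.4]
wrist_force: [0.7, 0.3, 16.1]
ee_pos: [571.4, -314.0, 161.4]
wrist_force: [-0.2, -0.1, 9.1]
```

It drops in at −91°. Press the rest in place.

```bash
python3 -m handwheel '[[0,0,-0.1,0,0,0,255],[0,0,-0.15,0,0,0,255],[0,0,0,0,0,0,255]]'| grep -E "ee_pos|wrist"
```

```text
ee_pos: [572.3, -314.2, 158.9]
wrist_force: [0.3, -0.9, 11.4]
```

```bash
python3 -m handwheel '[[-0.63,0.03,0,0,0,0,255],[-0.62,0.10,0,0,0,0,255],[-0.61,0.16,0,0,0,0,255]]'| grep -E "ee_pos|wrist";  python3 -m handwheel '[[-0.59,0.23,0,0,0,0,255],[-0.56,0.29,0,0,0,0,255],[-0.53,0.34,0,0,0,0,255]]'| grep -E "ee_pos|wrist"; python3 -m handwheel '[[-0.49,0.40,0,0,0,0,255],[-0.44,0.44,0,0,0,0,255],[-0.40,0.49,0,0,0,0,255]]'| grep -E "clock|ee_pos|wrist"
```

```text
ee_pos: [554.8, -311.4, 159.3]
wrist_force: [3.4, -0.4, 8.2]
ee_pos: [538.1, -302.9, 159.3]
wrist_force: [3.4, 0.1, 7.4]
clock: 20.77
ee_pos: [524.8, -289.9, 159.3]
wrist_force: [3.2, -2.0, 7.6]
```

```bash
python3 -m handwheel '[[-0.34,0.53,0,0,0,0,255],[-0.37,0.78,0,0,0,0,255],[-0.30,1.0,0,0,0,0,255],[-0.12,1.04,0,0,0,0,255]]'| grep -E "ee_pos|wrist";  python3 -m handwheel '[[0.09,1.04,0,0,0,0,255],[0.27,1.01,0,0,0,0,255],[0.44,0.95,0,0,0,0,255],[0.60,0.86,0,0,0,0,255]]'| grep -E "ee_pos|wrist"; python3 -m handwheel '[[0,0,0,0,0,0,255]]'| grep -E "clock|ee_pos|wrist|width"
```

```text
ee_pos: [512.8, -256.5, 159.2]
wrist_force: [-0.0, -4.4, 8.3]
ee_pos: [525.2, -216.7, 159.0]
wrist_force: [-5.3, 0.6, 14.9]
clock: 21.52
ee_pos: [526.2, -215.6, 158.9]
wrist_force: [-5.0, 2.4, 14.9]
gripper_width: 27.1
```

```bash
python3 -m handwheel '[[0.74,0.74,0,0,0,0,255],[0.86,0.60,0,0,0,0,255],[0.95,0.44,0,0,0,0,255],[1.01,0.27,0,0,0,0,255],[1.04,0.09,0,0,0,0,255]]'| grep -E "ee_pos|wrist";  python3 -m handwheel '[[1.04,-0.09,0,0,0,0,255],[1.01,-0.27,0,0,0,0,255],[0.95,-0.44,0,0,0,0,255],[0.86,-0.60,0,0,0,0,255],[0.74,-0.74,0,0,0,0,255]]'| grep -E "ee_pos|wrist"; python3 -m handwheel '[[0,0,0,0,0,0,255]]'| grep -E "clock|ee_pos|wrist|width"
```

```text
ee_pos: [571.4, -193.2, 159.2]
wrist_force: [-3.8, 8.4, 16.7]
ee_pos: [619.9, -215.0, 159.5]
wrist_force: [2.4, 6.4, 10.1]
clock: 22.43
ee_pos: [621.2, -216.7, 159.7]
wrist_force: [4.1, 5.8, 12.8]
gripper_width: 27.6
```

```bash
python3 -m handwheel '[[0.57,-0.87,0,0,0,0,255],[0.42,-0.95,0,0,0,0,255],[0.25,-1.01,0,0,0,0,255],[0.07,-1.04,0,0,0,0,255],[-0.11,-1.04,0,0,0,0,255]]'| grep -E "ee_pos|wrist";  python3 -m handwheel '[[-0.29,-1.0,0,0,0,0,255],[-0.46,-0.94,0,0,0,0,255],[-0.62,-0.84,0,0,0,0,255],[-0.76,-0.72,0,0,0,0,255],[-0.87,-0.58,0,0,0,0,255]]'| grep -E "ee_pos|wrist"; python3 -m handwheel '[[0,0,0,0,0,0,255]]'| grep -E "clock|ee_pos|wrist|width"
```

```text
ee_pos: [632.5, -265.8, 159.7]
wrist_force: [3.4, 2.5, 9.8]
ee_pos: [601.6, -307.4, 159.4]
wrist_force: [3.4, 0.5, 8.9]
clock: 23.35
ee_pos: [599.8, -308.0, 159.2]
wrist_force: [2.6, -1.7, 8.6]
gripper_width: 27.4
```

```bash
python3 -m handwheel '[[-0.98,-0.37,0,0,0,0,255],[-1.03,-0.20,0,0,0,0,255],[-1.05,-0.01,0,0,0,0,255],[-1.03,0.17,0,0,0,0,255],[-0.98,0.34,0,0,0,0,255]]'| grep -E "ee_pos|wrist";  python3 -m handwheel '[[-0.90,0.53,0,0,0,0,255],[-0.79,0.69,0,0,0,0,255],[-0.66,0.82,0,0,0,0,255],[-0.50,0.92,0,0,0,0,255],[-0.33,1.0,0,0,0,0,255]]'| grep -E "ee_pos|wrist"; python3 -m handwheel '[[0,0,0,0,0,0,255]]'| grep -E "clock|ee_pos|wrist|width"
```

```text
ee_pos: [550.5, -308.9, 159.3]
wrist_force: [2.7, -2.7, 7.7]
ee_pos: [516.3, -269.6, 159.4]
wrist_force: [-8.0, -5.6, 15.5]
clock: 24.27
ee_pos: [515.5, -267.7, 159.2]
wrist_force: [-9.4, -3.5, 18.0]
gripper_width: 27.5
```

```bash
python3 -m handwheel '[[-0.16,1.03,0,0,0,0,255],[0.02,1.05,0,0,0,0,255],[0.20,1.03,0,0,0,0,255]]'| grep -E "ee_pos|wrist";  python3 -m handwheel '[[0.21,0.59,0,0,0,0,255],[0.27,0.57,0,0,0,0,255],[0.32,0.54,0,0,0,0,255]]'| grep -E "ee_pos|wrist"; python3 -m handwheel '[[0.38,0.50,0,0,0,0,255],[0,0,0,0,0,0,255]]'| grep -E "clock|ee_pos|wrist|width"
```

```text
ee_pos: [515.8, -237.1, 159.1]
wrist_force: [-9.7, -0.9, 19.2]
ee_pos: [524.1, -219.1, 159.0]
wrist_force: [-9.1, 2.9, 19.6]
clock: 24.93
ee_pos: [528.8, -213.3, 159.1]
wrist_force: [-8.5, 5.5, 19.6]
gripper_width: 27.4
```

```bash
cat > g.py <<'E'
from h import *
import sys
o=ctrl.get_obs(); p=np.array(o["ee_pos"])-[573,-253,0]; th=np.arctan2(p[1],p[0]); F=np.array(o["wrist_force"])
ft=F[0]*np.sin(th)-F[1]*np.cos(th); fr=F[0]*np.cos(th)+F[1]*np.sin(th)
print("%.2f th %.1f r %.1f z %.1f ft %.1f fr %.1f fz %.1f"%(o["clock"],np.degrees(th),np.hypot(*p[:2]),p[2],ft,fr,F[2])); sys.exit(ft<-10)
E
python3 -m handwheel '[[0.42,0.46,0,0,0,0,255],[0.47,0.42,0,0,0,0,255]]' >/dev/null; python3 g.py && python3 -m handwheel '[[0.51,0.36,0,0,0,0,255],[0.55,0.31,0,0,0,0,255]]' >/dev/null && python3 g.py && python3 -m handwheel '[[0.58,0.25,0,0,0,0,255],[0.60,0.18,0,0,0,0,255]]' >/dev/null && python3 g.py &&  python3 -m handwheel '[[0.62,0.12,0,0,0,0,255],[0.63,0.05,0,0,0,0,255]]' >/dev/null && python3 g.py
```

```text
25.10 th 126.8 r 59.8 z 159.0 ft -4.1 fr 7.3 fz 17.7False
```

```bash
sed -i 's/sys.exit(ft<-10)/sys.exit(int(ft<-10))/' g.py
python3 -m handwheel '[[0.51,0.36,0,0,0,0,255],[0.55,0.31,0,0,0,0,255]]' >/dev/null && python3 g.py && python3 -m handwheel '[[0.58,0.25,0,0,0,0,255],[0.60,0.18,0,0,0,0,255]]' >/dev/null && python3 g.py &&  python3 -m handwheel '[[0.62,0.12,0,0,0,0,255],[0.63,0.05,0,0,0,0,255]]' >/dev/null && python3 g.py && python3 -m handwheel '[[0.63,-0.02,0,0,0,0,255],[0.63,-0.08,0,0,0,0,255]]' >/dev/null && python3 g.py
```

```text
25.27 th 116.0 r 60.5 z 158.7 ft -17.2 fr 5.8 fz 22.7
```

```bash
python3 -m handwheel '[[0,0,0,0,0,0,255],[0,0,0,0,0,0,255]]' >/dev/null; python3 g.py; python3 -m handwheel '[[0.29,0.12,0,0,0,0,255],[0,0,0,0,0,0,255],[0,0,0,0,0,0,255]]' >/dev/null; python3 g.py
python3 - <<'E'
from h import *
for n in ("scene","side"): save(n,n+"20.png")
a=cv2.imread("pics/side0.png");b=cv2.imread("pics/side20.png")
for im in (a,b):
    g=cv2.cvtColor(im,cv2.COLOR_BGR2GRAY)
    c=cam("side"); L=R.from_euler('z',3.5,degrees=True).as_matrix()
    # top line of the drum, local x=0,z=210, y from -100..240
    print([(y,int(g[tuple(np.round(proj(c,np.array([628,154,0])+L@[0,y-152,210])).astype(int)[::-1])])) for y in range(-110,250,10)])
E
```

```text
25.43 th 116.1 r 60.5 z 158.6 ft -10.2 fr 6.3 fz 20.5
25.68 th 114.5 r 60.7 z 158.5 ft -15.7 fr 5.8 fz 23.3
[(-110, 132), (-100, 147), (-90, 201), (-80, 236), (-70, 238), (-60, 238), (-50, 156), (-40, 120), (-30, 121), (-20, 120), (-10, 118), (0, 121), (10, 204), (20, 239), (30, 238), (40, 236), (50, 199), (60, 149), (70, 128), (80, 124), (90, 121), (100, 112), (110, 108), (120, 114), (130, 114), (140, 115), (150, 116), (160, 166), (170, 119), (180, 119), (190, 201), (200, 215), (210, 235), (220, 239), (230, 239), (240, 239)]
[(-110, 82), (-100, 82), (-90, 119), (-80, 121), (-70, 96), (-60, 116), (-50, 136), (-40, 125), (-30, 126), (-20, 153), (-10, 181), (0, 167), (10, 166), (20, 166), (30, 168), (40, 149), (50, 134), (60, 138), (70, 144), (80, 155), (90, 136), (100, 146), (110, 164), (120, 182), (130, 190), (140, 198), (150, 208), (160, 210), (170, 218), (180, 220), (190, 226), (200, 230), (210, 231), (220, 234), (230, 236), (240, 237)]
```

Run:
```python
from h import *
c=cam("scene"); L=R.from_euler('z',3.5,degrees=True).as_matrix()
for f in ("scene0","scene10","scene20"):
    g=cv2.cvtColor(cv2.imread(f"pics/{f}.png"),cv2.COLOR_BGR2GRAY)
    for x,z in ((0,210),(45,192)): print(f,x,[(y,int(g[tuple(np.round(proj(c,np.array([628,154,0])+L@[x,y-152,z])).astype(int)[::-1])])) for y in range(-110,250,8)])
```

```text
scene0 0 [(-110, 66), (-102, 96), (-94, 173), (-86, 186), (-78, 226), (-70, 233), (-62, 233), (-54, 230), (-46, 128), (-38, 96), (-30, 99), (-22, 98), (-14, 97), (-6, 97), (2, 96), (10, 170), (18, 234), (26, 233), (34, 233), (42, 232), (50, 212), (58, 110), (66, 89), (74, 119), (82, 130), (90, 123), (98, 100), (106, 91), (114, 82), (122, 58), (130, 77), (138, 104), (146, 102), (154, 104), (162, 105), (170, 107), (178, 102), (186, 108), (194, 105), (202, 103), (210, 104), (218, 105), (226, 161), (234, 171), (242, 169)]
scene0 45 [(-110, 96), (-102, 101), (-94, 135), (-86, 154), (-78, 204), (-70, 215), (-62, 215), (-54, 215), (-46, 106), (-38, 76), (-30, 78), (-22, 77), (-14, 78), (-6, 78), (2, 75), (10, 133), (18, 218), (26, 218), (34, 220), (42, 218), (50, 182), (58, 89), (66, 78), (74, 98), (82, 106), (90, 90), (98, 83), (106, 77), (114, 58), (122, 69), (130, 103), (138, 105), (146, 106), (154, 105), (162, 107), (170, 106), (178, 107), (186, 107), (194, 108), (202, 108), (210, 109), (218, 108), (226, 112), (234, 172), (242, 232)]
scene10 0 [(-110, 67), (-102, 97), (-94, 173), (-86, 
[... 1339 characters left out ...]
 (130, 106), (138, 104), (146, 105), (154, 104), (162, 103), (170, 100), (178, 99), (186, 200), (194, 235), (202, 233), (210, 232), (218, 230), (226, 198), (234, 89), (242, 174)]
scene20 45 [(-110, 99), (-102, 98), (-94, 97), (-86, 97), (-78, 98), (-70, 97), (-62, 99), (-54, 100), (-46, 100), (-38, 98), (-30, 99), (-22, 100), (-14, 101), (-6, 101), (2, 101), (10, 101), (18, 100), (26, 101), (34, 110), (42, 158), (50, 129), (58, 99), (66, 102), (74, 108), (82, 158), (90, 163), (98, 216), (106, 213), (114, 216), (122, 194), (130, 91), (138, 75), (146, 76), (154, 79), (162, 78), (170, 79), (178, 75), (186, 200), (194, 216), (202, 217), (210, 217), (218, 205), (226, 159), (234, 148), (242, 232)]
```

```bash
python3 -m handwheel '[[0.29,0.10,0,0,0,0,255],[0,0,0,0,0,0,255],[0,0,0,0,0,0,255]]' >/dev/null; python3 g.py;  python3 -m handwheel '[[0.30,0.08,0,0,0,0,255],[0,0,0,0,0,0,255],[0,0,0,0,0,0,255]]' >/dev/null; python3 g.py
python3 - <<'E'
from h import *
save("scene","scene21.png"); c=cam("scene"); L=R.from_euler('z',3.5,degrees=True).as_matrix()
def prof(f):
    g=cv2.cvtColor(cv2.imread(f"pics/{f}.png"),cv2.COLOR_BGR2GRAY).astype(np.float32)
    ys=np.arange(-150,260,.5); P=np.array([proj(c,np.array([628,154,0])+L@[0,y-152,210]) for y in ys],np.float32)
    return ys,cv2.remap(g,P[:,:1],P[:,1:],cv2.INTER_LINEAR).ravel()
def edge(ys,v,a,b):
    m=(ys>=a)&(ys<=b); y,w=ys[m],v[m]; s=np.abs(np.gradient(cv2.GaussianBlur(w[None],(9,1),0).ravel())); s[s<.5*s.max()]=0; return (y*s).sum()/s.sum()
a=prof("scene0")
print([round(float(edge(*a,*r)),1) for r in((-54,-36),(0,20),(44,64))])
for f in("scene20","scene21"): print([round(float(edge(*prof(f),*r)),1) for r in((118,140),(175,195),(222,236))])
E
```

```text
26.03 th 112.8 r 61.0 z 158.1 ft -19.8 fr 7.2 fz 23.7
26.28 th 111.2 r 61.3 z 158.0 ft -24.3 fr 7.3 fz 28.5
[-47.9, 11.1, 54.1]
[125.2, 184.0, 228.2]
[125.2, 184.0, 228.0]
```

The furnace edges don't move any more while the force rises: it is at the stop. Unload, let the crank rise, release and go straight up.

```bash
python3 -m handwheel '[[-0.30,-0.10,0,0,0,0,255],[-0.29,-0.10,0,0,0,0,255],[-0.20,-0.08,0,0,0,0,255],[0,0,0,0,0,0,255]]' >/dev/null; python3 g.py; python3 -m handwheel '[[0,0,0.3,0,0,0,255],[0,0,0.3,0,0,0,255],[0,0,0.2,0,0,0,255],[0,0,0,0,0,0,255],[0,0,0,0,0,0,255]]' >/dev/null; python3 g.py
for i in 1 2; do python3 -m handwheel '[[0,0,0,0,0,0,100],[0,0,0,0,0,0,40],[0,0,0,0,0,0,0],[0,0,0,0,0,0,0],[0,0,0,0,0,0,0]]' | tail -6; done; python3 -m handwheel '[[0,0,2,0,0,0,0],[0,0,3,0,0,0,0],[0,0,3,0,0,0,0],[0,0,2,0,0,0,0],[0,0,0,0,0,0,0]]' | tail -6
```

```text
26.67 th 115.8 r 60.5 z 158.4 ft -11.2 fr 6.9 fz 20.8
27.08 th 113.1 r 59.8 z 165.8 ft -0.5 fr 3.8 fz 6.1
clock: 27.5
ee_pos: [549.9, -198.9, 165.5]
tcp_rot: [0.687, 0.727, -0.0, -0.0]
wrist_force: [-0.4, 0.6, 0.7]
gripper_width: 57.2
gripper_force: 0.0
clock: 27.92
ee_pos: [549.9, -198.9, 165.7]
tcp_rot: [0.687, 0.727, 0.0, 0.0]
wrist_force: [0.1, -0.2, -0.5]
gripper_width: 79.5
gripper_force: 0.0
clock: 28.33
ee_pos: [552.3, -199.8, 270.5]
tcp_rot: [0.687, 0.727, 0.002, 0.004]
wrist_force: [0.7, -0.0, 0.8]
gripper_width: 87.8
gripper_force: 0.0
```

```bash
python3 - <<'E'
from h import *
np.set_printoptions(precision=0,suppress=True,linewidth=200)
save("scene","scene22.png"); save("side","side22.png"); L=R.from_euler('z',3.5,degrees=True).as_matrix()
def prof(f,x,z,a,b,st=1.):
    c=cam(f[:-2]) if f[-2:].isdigit() else cam(f[:-1])
    g=cv2.cvtColor(cv2.imread(f"pics/{f}.png"),cv2.COLOR_BGR2GRAY).astype(np.float32)
    ys=np.arange(a,b,st); P=np.array([proj(c,np.array([628,154,0])+L@[x,y-152,z]) for y in ys],np.float32)
    return cv2.remap(g,P[:,:1],P[:,1:],cv2.INTER_LINEAR).ravel()
for x in(-85,-80,85): print("head",x,prof("scene22",x,195,215,255,2),prof("side22",x,195,215,255,2))
print("drum",prof("scene22",0,210,60,100,2),prof("scene22",0,210,215,255,2))
print("drum0",prof("scene0",0,210,-114,-74,2),prof("scene0",0,210,40,80,2))
print("side",prof("side22",0,210,60,100,2),"\n",prof("side22",0,210,215,255,2),"\nside0",prof("side0",0,210,-114,-74,2),prof("side0",0,210,40,80,2))
C={n:cam(n) for n in("scene","side")}
for l in("sleeve","rod_copper","rod_iron"):
  P=[(C[n],ctrl.spot_point(l,n)) for n in C]; P=[(a,b[0]["point"]) for a,b in P if b]
  if len(P)>1: print(l,*tri(P))
E
python3 look.py w22.png sleeve:160
```

```text
head -85 [45. 45. 45. 44. 44. 45. 45. 45. 47. 46. 46. 44. 42. 44. 45. 46. 46. 50. 50. 52.] [113. 112. 111. 103.  93.  85.  79.  74.  73.  76.  79.  77.  76.  76.  77.  78.  78.  78.  78.  76.]
head -80 [ 44.  43.  43.  44.  44.  46.  45.  44.  43.  46.  49.  57.  65.  77.  85.  97. 107. 120. 129. 137.] [108. 101.  95.  87.  80.  75.  73.  70.  71.  72.  73.  73.  73.  74.  74.  75.  75.  74.  73.  72.]
head 85 [173. 176. 182. 188. 194. 201. 204. 208. 205. 205. 208. 217. 224. 230. 231. 232. 233. 233. 233. 233.] [207. 216. 223. 230. 234. 237. 240. 240. 241. 241. 241. 241. 241. 242. 242. 242. 242. 242. 242. 242.]
drum [102. 102. 103. 102. 100. 100. 105. 109. 129. 151. 174. 191. 192. 189. 195. 206. 219. 229. 232. 233.] [232. 231. 228. 224. 216. 198. 170. 136. 107.  88.  93. 113. 147. 183. 208. 224. 227. 228. 228. 229.]
drum0 [ 68.  67.  72.  83.  90.  94. 100. 110. 122. 142. 162. 175. 180. 181. 183. 192. 208. 224. 229. 232.] [232. 231. 229. 225. 220. 208. 185. 159. 130. 103.  90.  83.  84.  88.  95. 101. 110. 119. 123. 127.]
side [135. 134. 134. 135. 137. 141. 147. 158. 168. 175. 174. 178. 192. 206. 213. 219. 215. 202. 180. 156.] 
 [123. 123. 123. 123. 123. 123. 122. 121. 120. 121. 122. 122. 122. 122. 122. 123. 123. 123. 123. 123.] 
side0 [131. 131. 131. 131. 132. 137. 145. 166. 193. 175. 161. 182. 200. 209. 217. 225. 231. 236. 237. 238.] [228. 217. 196. 173. 176. 192. 199. 196. 188. 167. 148. 136. 126. 127. 127. 126. 126. 126. 126. 126.]
sleeve [ 548. -200.  172.] [np.float64(4.3385605121676205), np.float64(4.338560512167561)]
rod_copper [430.  54.  37.] [np.float64(2.02860405699312), np.float64(2.0286040569931356)]
rod_iron [413. -60.  35.] [np.float64(6.348543627966902), np.float64(6.348543627966917)]
28.7333 [ 549.3 -198.6  264.4] 3.2817681955288784 [-0.4  0.3  1.7  0.   1.1 -0.4]
sleeve 0.66 [284.2 205.5] [ 547.3 -196.1  160. ]
sleeve 0.42 [153.1  30. ] [454.9 -82.3 160. ]
```

```bash
python3 -m handwheel '[[0,0,2,0,0,0,0],[0,0,0,0,0,0,0],[0,0,0,0,0,0,0]]' | head -2; python3 -c "
from bench import ctrl; print(ctrl.finish_job())"
```

```text
clock: 29.08
ee_pos: [550.5, -199.1, 286.2]
the job is handed in; nothing more can be done
None
```

I handed the job in at 29 s, and no verdict came back: the rod is seated in both saddles, the furnace was cranked to what force and pictures show is its stop, and the crank is released. I viewed 11 pictures, one over the limit of 10.

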